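# Re-check the clamp rail's bolts after a pull test and present the loose one

## Robot

A 6-joint arm with a two-finger parallel gripper is mounted at the origin on the work surface. World frame = base frame: x ahead of the robot, y to its left, z up, the work surface at z = 0. Lengths are in m, angles in rad, forces in N, time in s.
With the tool pointing down it reaches from about 0.35 to 0.775 m from the base axis. Payload 7.3 kg.
Tool frame: the origin (TCP) lies midway between the tips of the shut fingers; the grasp point (between the pads) lies env.tcp_to_grasp behind it (env.tcp_to_grasp is the distance from the TCP to the grasp point, in m); z points along the fingers, y is the line along which they close (so a half turn about z gives the same grasp; the last joint's range is limited). The gripper opens to 92 mm and grips with 3 to 60 N. Pads are 19 mm wide; open, the fingers measure 130 mm over their backs; the gripper's body (75 mm by 190 mm) begins 47 mm behind the grasp point.
Start: joints at [-1.399, 0.342, 1.524, -0, 1.275, -0.146], TCP at [0.164, -0.499, 0.227] pointing down, gripper open.
Joint ranges: [-2.53, 2.53], [-0.77, 2.02], [0.04, 2.7], [-1, 4.14], [0.28, 2.66], [-3.11, 3.11]. Speed limits (rad/s): [2.57, 2.57, 3.14, 3.14, 3.14, 3.14].

## Interface

Orientations are given as a rotation vector (axis times angle).
In Python, from rig import env, viewer, workorder gives the robot as it stands.
- The arm moves only by the tool servo_tool, never from a script. Its arguments are lists of equal length, an entry for each row: "gripper": the finger opening in mm, from 0 to 91.8; "translation": the shift along the world's x, y, z in mm, a list of three; "delta_rot": the turn, a rotation vector about the world's x, y, z in rad, a list of three. A call has 1 to 10 rows; each row shifts and turns the commanded pose from where the row before left it; what a row does not reach is not made up. A row lasts 1/10 s, in which the tool goes at most 50 mm and 8.59 degrees, less where a joint would pass 70% of its speed; a pose out of reach is approached as far as the arm can. A call is refused whole if a number of a shift passes 50 or a number of a turn 0.15, either way. A call with a gripper value outside its range is refused whole. The fingers move at their own pace and stop on an object; the grip force is fixed at half the most. Time passes only in rows, so rows that do not move let the fingers close. It gives the time, the measured TCP pose, the force, the opening and the grip force at its end, in the units of the state.
- env.get_state(): the state, without advancing time (a new reading comes with each control period).
- viewer.capture(name): name is "scene" or "top" or "wrist"; returns a dict with "pixels" (480x640x3 uint8, red, green, blue), "z_map" (480x640 float32, m along the optical axis (not along the pixel's ray), 0 where there is no reading), "camera_matrix" (3x3 intrinsics, pixels), "world_from_camera" (4x4, takes a point from camera to world coordinates); the wrist camera has in their place "T_tool_cam" (4x4, takes a point from camera to tool coordinates, whose origin is the TCP and whose axes are the flange's). Camera axes: x right, y down, z forward; pixel columns grow to the right and rows downward; lengths in m; the calibration is good to about 2 mm. The wrist camera is an equidistant fisheye: a pixel r from the principal point sees the ray r / f radians off the axis. A picture is of the moment at which its call begins: read the wrist's pose just before it.
- workorder.hand_in(): hands the job in; it is judged then, once.
The state is a dict: "clock": time; "q": joint angles; "dq": joint speeds; "joint_efforts": joint torques, N m; "tcp_pos": TCP position; "tool_rot": TCP orientation; "wrist_force": force on the tool from outside, world axes, zero at the start; "wrist_torque": the same for the moment, N m; "width": finger opening in m; "grip_force": force on a finger pad.
Only numpy, scipy, OpenCV 4.12 (cv2) and the standard library are available. Lean on these libraries where they do the work, as an engineer would, in place of code of your own. Each camera call takes 0.05 s, during which the arm holds its last target. There are 200 camera calls.

## Task

Proof-load the clamp rail first: pull the red paddle of its spring gauge out until the pointer sits in the green band, keep it there for about a second, then let it go home. Then press down on the bolt heads until you find the loose one, which sinks and stays down (push it all the way in); pinch the white bar of that bolt's blue cap, lift the cap at least 45 degrees open and finish while still holding it up, so that it can be re-tightened. Leave the other two caps shut, lift no cap before its bolt has been found loose, and do not disturb the glassware or the blue ring.

Things in the scene. Friction and masses are not known exactly. Their poses are not given: they have to be found in the camera images.
- rail: Clamp rail fixed to the bench: base plate 140 x 415 x 8 mm with a white block (x 100, y 270, top 58 mm above the bench) carrying 3 steel bolts with blue hinged caps; pull gauge at its +y end. Origin: on the bench below the middle bolt; +x to the side away from the robot, y along the bolts to the gauge, z up. Bolts at (0,-90), (0,0), (0,90) mm. Turned up to 0.25 rad either way.
- gauge (a joint): Pull gauge slide, m: 0 = home, grows as the red paddle is pulled along the rail's -x (towards the robot), stop 0.06. A spring draws it home: 1.6 N at home, 7 N at the mark. Its pointer (red sliver at the paddle's foot, +y side, over a pale strip with a line every 10 mm) is at the middle of the green band at 0.040; the band is 0.034 to 0.046.
- gauge_grip (a point): Grip point in the red upright paddle, 68 mm above the bench, 20 mm below its top; moves with the slide. Paddle 12 mm thick in the rail's x, 30 mm wide in y, 28 to 88 mm above the bench. At home at rail x 10, y 205 mm. Best gripped by its side edges, fingers closing along y: the grey spring housing (70 mm high) starts 30 mm behind it. The strip beside it is 18 mm high.
- bolt_a (a joint): How far the right-hand (towards -y of the rail) bolt has sunk, m: 0 at the start for all three; 0.006 is the stop. A tight bolt does not give under a push (less than 1 mm); the loose one gives at about 2 N, sinks 6 mm and stays down. Which one is loose changes from run to run and cannot be seen beforehand.
- bolt_a_top (a point): Centre of the flat top of the right-hand (towards -y of the rail) bolt's steel hexagon head, about 18 mm across, 76 mm above the bench, standing 9 mm proud of the closed cap that surrounds it; moves down with the bolt. Free from straight above.
- cap_a (a joint): Angle of the right-hand (towards -y of the rail) bolt's blue cap, rad: 0 = shut (level), grows as its near end lifts, stop at 1.5. A weak spring and its weight close it when it is not held (up to about 1.5 N at the grip).
- cap_a_grip (a point): Centre of the white cross-bar on the right-hand (towards -y of the rail) cap: diameter 12 mm, 24 mm long along the rail's y; pinch its two ends and lift, it turns between the fingers. Shut: 98 mm above the bench, 31 mm above the cap's top face, rail x -39 mm; 82 mm before and 34 mm above the hinge. Cap: plate 44 mm wide, 6 mm thick, 28 mm window round the bolt, tongue 16 mm wide under the bar.
- cap_a_hinge (a point): Middle of the right-hand (towards -y of the rail) cap's hinge line, on the far (+x) side, 64 mm above the bench at rail x = 43 mm; the hinge line runs along the rail's y.
- bolt_b (a joint): How far the middle bolt has sunk, m: 0 at the start for all three; 0.006 is the stop. A tight bolt does not give under a push (less than 1 mm); the loose one gives at about 2 N, sinks 6 mm and stays down. Which one is loose changes from run to run and cannot be seen beforehand.
- bolt_b_top (a point): Centre of the flat top of the middle bolt's steel hexagon head, about 18 mm across, 76 mm above the bench, standing 9 mm proud of the closed cap that surrounds it; moves down with the bolt. Free from straight above.
- cap_b (a joint): Angle of the middle bolt's blue cap, rad: 0 = shut (level), grows as its near end lifts, stop at 1.5. A weak spring and its weight close it when it is not held (up to about 1.5 N at the grip).
- cap_b_grip (a point): Centre of the white cross-bar on the middle cap: diameter 12 mm, 24 mm long along the rail's y; pinch its two ends and lift, it turns between the fingers. Shut: 98 mm above the bench, 31 mm above the cap's top face, rail x -39 mm; 82 mm before and 34 mm above the hinge. Cap: plate 44 mm wide, 6 mm thick, 28 mm window round the bolt, tongue 16 mm wide under the bar.
- cap_b_hinge (a point): Middle of the middle cap's hinge line, on the far (+x) side, 64 mm above the bench at rail x = 43 mm; the hinge line runs along the rail's y.
- bolt_c (a joint): How far the left-hand (next to the gauge) bolt has sunk, m: 0 at the start for all three; 0.006 is the stop. A tight bolt does not give under a push (less than 1 mm); the loose one gives at about 2 N, sinks 6 mm and stays down. Which one is loose changes from run to run and cannot be seen beforehand.
- bolt_c_top (a point): Centre of the flat top of the left-hand (next to the gauge) bolt's steel hexagon head, about 18 mm across, 76 mm above the bench, standing 9 mm proud of the closed cap that surrounds it; moves down with the bolt. Free from straight above.
- cap_c (a joint): Angle of the left-hand (next to the gauge) bolt's blue cap, rad: 0 = shut (level), grows as its near end lifts, stop at 1.5. A weak spring and its weight close it when it is not held (up to about 1.5 N at the grip).
- cap_c_grip (a point): Centre of the white cross-bar on the left-hand (next to the gauge) cap: diameter 12 mm, 24 mm long along the rail's y; pinch its two ends and lift, it turns between the fingers. Shut: 98 mm above the bench, 31 mm above the cap's top face, rail x -39 mm; 82 mm before and 34 mm above the hinge. Cap: plate 44 mm wide, 6 mm thick, 28 mm window round the bolt, tongue 16 mm wide under the bar.
- cap_c_hinge (a point): Middle of the left-hand (next to the gauge) cap's hinge line, on the far (+x) side, 64 mm above the bench at rail x = 43 mm; the hinge line runs along the rail's y.
- media_bottle: Bystander: clear glass jar with a blue cap, 70 mm wide, 130 mm tall, standing left of the rail. Origin: centre of its underside.
- beaker: Bystander: open glass beaker, 68 mm wide, 85 mm tall, standing right of the rail. Origin: centre of its underside.
- collar: Bystander: blue plastic ring 56 mm wide, 30 mm high, lying beyond the rail. Origin: centre of its underside.

How it is judged:
On the way, in this order (a step that is already met when the one before it is completed fails the run):
1. the gauge's pointer is kept in the green band (value of joint gauge between 0.034 and 0.046 m), for 0.5 s.
2. the gauge is let home (value of joint gauge below 0.008 m), for 0.1 s.
3. the loose bolt is pressed down (value of joint any of bolt_a, bolt_b, bolt_c above 0.004 m), for 0.2 s.
At the end, for the whole second after the job is handed in: The loose bolt is sunk more than 4 mm, its own cap is held more than 0.7 rad open by the fingers (grasp point within 60 mm of the white bar, contact above 0.3 N), the other two caps are below 0.2 rad and the gauge is home within 8 mm; all this through the last second (((value of joint bolt_a above 0.004 m and value of joint cap_a above 0.7 rad and distance between the grasp point and cap_a_grip below 0.06 m and value of joint each of cap_b, cap_c below 0.2 rad) or (value of joint bolt_b above 0.004 m and value of joint cap_b above 0.7 rad and distance between the grasp point and cap_b_grip below 0.06 m and value of joint each of cap_a, cap_c below 0.2 rad) or (value of joint bolt_c above 0.004 m and value of joint cap_c above 0.7 rad and distance between the grasp point and cap_c_grip below 0.06 m and value of joint each of cap_a, cap_b below 0.2 rad)) and value of joint gauge below 0.008 m and contact force between the fingers and rail above 0.3 N); the arm keeps its last pose, push and grip.
It fails at once if a cap is lifted (over 0.3 rad) whose bolt has not been found loose ((value of joint cap_a above 0.3 rad and value of joint bolt_a below 0.0025 m) or (value of joint cap_b above 0.3 rad and value of joint bolt_b below 0.0025 m) or (value of joint cap_c above 0.3 rad and value of joint bolt_c below 0.0025 m)).
It fails at once if a bystander is shifted more than 30 mm or tipped (distance of any of media_bottle, beaker, collar from where it was at the start of the episode above 0.03 m or angle between any of media_bottle, beaker, collar's own z axis and vertical above 0.4 rad).
It also fails if it takes over 61 s, if anything falls off the work surface, if the arm or the gripper's body presses on something with over 40 N, if the wrist force passes 120 N, or if a joint passes its speed limit or range.

## Working session

There is one attempt and no reset: what is moved stays moved. The work goes in short steps, Python scripts to look and compute and a tool call to move; the robot and the scene stay as the last step left them, time stands still between calls to the robot, and variables do not carry over. Pictures are saved under pics/ and viewed, at most 10 in all, crops included, and the job is handed in when it is done.

Besides the shell and the picture viewer there is one more tool, called after "Request:" as name(argument=value, ...) on one line, values as JSON. servo_tool: Moves the arm, as the interface text tells. Its arguments: {"type":"object","properties":{"gripper":{"type":"array","items":{"type":"number"}},"translation":{"type":"array","items":{"type":"array","items":{"type":"number"}}},"delta_rot":{"type":"array","items":{"type":"array","items":{"type":"number"}}}},"required":["gripper","translation","delta_rot"]}

```bash
mkdir -p pics; ls
cat > h.py <<'E'
import numpy as np, cv2
from rig import env, viewer, workorder
def cap(n,save=None):
    c=viewer.capture(n)
    if save: cv2.imwrite('pics/'+save,c['pixels'][:,:,::-1])
    return c
def pts(c):
    z=c['z_map'].astype(float);K=c['camera_matrix'];T=c['world_from_camera']
    v,u=np.mgrid[:480,:640]
    P=np.stack([(u-K[0,2])/K[0,0]*z,(v-K[1,2])/K[1,1]*z,z],-1)
    return P@T[:3,:3].T+T[:3,3]
E
python3 - <<'E'
from h import *
s=env.get_state();print({k:np.round(v,3) for k,v in s.items()},env.tcp_to_grasp)
for n in('top','scene'):
    c=cap(n,n+'1.png');np.savez(n+'.npz',**c)
E
```

```text
pics
{'clock': np.float64(0.0), 'q': array([-1.399,  0.343,  1.525,  0.   ,  1.275, -0.146]), 'dq': array([-0.001, -0.001,  0.002,  0.   ,  0.002, -0.   ]), 'joint_efforts': array([ 1.0000e-03, -4.3124e+01, -2.4422e+01,  7.2000e-02,  5.6000e-02,
       -0.0000e+00]), 'tcp_pos': array([ 0.164, -0.498,  0.226]), 'tool_rot': array([-3.101, -0.497,  0.   ]), 'wrist_force': array([-0.243,  0.482, -0.043]), 'wrist_torque': array([ 0.045,  0.047, -0.072]), 'grip_force': np.float64(0.0), 'width': np.float64(0.092)} 0.0188
```

View pics/top1.png

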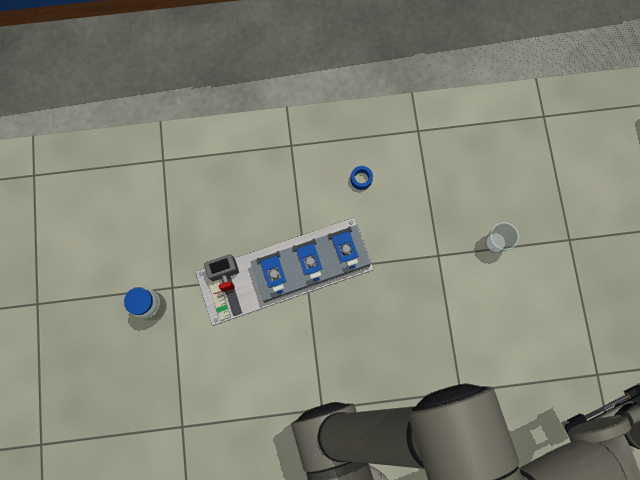

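View pics/scene1.png

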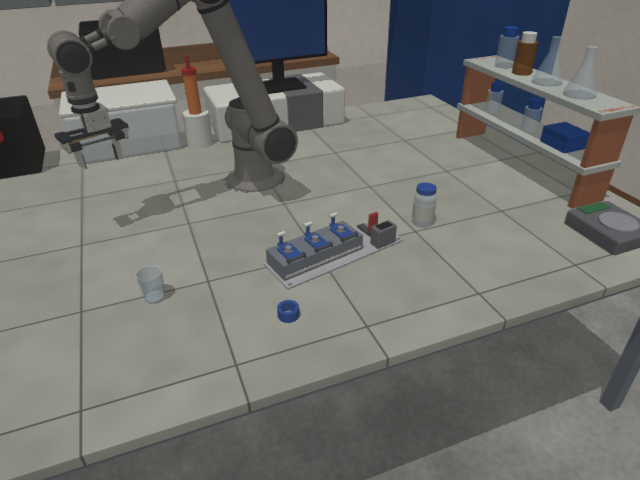

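The top view shows the rail with bolts at about (274,273), (310,262) and (346,249), the red paddle at (226,286), the jar at (138,302), the beaker at (503,237) and the ring at (361,178). The scene view shows the same layout, with all caps shut.

```bash
python3 - <<'E'
from h import *
c=dict(np.load('top.npz'));P=pts(c);px=c['pixels'].astype(int)
print(np.round(c['world_from_camera'],3))
for n,u,v in[('c',274,273),('b',310,262),('a',346,249),('jar',138,302),('beaker',503,237),('ring',361,168),('gw',250,260)]:
    print(n,np.round(P[v-1:v+2,u-1:u+2].reshape(-1,3),3)[[0,4,8]].tolist())
R,G,B=px[...,0],px[...,1],px[...,2]
m=(R>130)&(G<70)&(B<70)
m[:, :190]=0;m[:,260:]=0
q=P[m];print(m.sum(),q.min(0),q.max(0)); t=q[q[:,2]>0.08];print(len(t),t.mean(0),t.min(0),t.max(0))
# white bars
for z0,z1,nm in[(.085,.115,'bars')]:
    m=((P[...,2]>z0)&(P[...,2]<z1)&(R>190)&(G>190)&(B>190)).astype(np.uint8)
    m[:200]=0;m[340:]=0
    n,l,st,ce=cv2.connectedComponentsWithStats(m)
    for i in range(1,n):
        if st[i,4]>8: print(nm,st[i],ce[i],np.median(P[l==i],0))
# bolt heads
m=((P[...,2]>.071)&(P[...,2]<.082)&(abs(R-B)<30)).astype(np.uint8);m[:,:255]=0;m[:,365:]=0
n,l,st,ce=cv2.connectedComponentsWithStats(m)
for i in range(1,n):
    if st[i,4]>20: print('bolt',st[i],P[l==i].mean(0))
E
python3 - <<'E'
import cv2
i=cv2.imread('pics/top1.png')[205:335,190:385]
cv2.imwrite('pics/topc.png',cv2.resize(i,None,fx=4,fy=4,interpolation=cv2.INTER_CUBIC))
E
```

```text
[[-0.12  -0.971  0.205  0.322]
 [-0.993  0.118 -0.023  0.028]
 [-0.002 -0.206 -0.979  1.52 ]
 [ 0.     0.     0.     1.   ]]
c [[0.554, 0.119, 0.074], [0.552, 0.117, 0.075], [0.549, 0.115, 0.072]]
b [[0.57, 0.032, 0.073], [0.567, 0.03, 0.078], [0.563, 0.028, 0.083]]
a [[0.59, -0.056, 0.075], [0.587, -0.058, 0.078], [0.585, -0.06, 0.073]]
jar [[0.517, 0.423, 0.13], [0.514, 0.421, 0.132], [0.512, 0.419, 0.129]]
beaker [[0.587, -0.451, 0.004], [0.583, -0.451, 0.01], [0.58, -0.453, 0.008]]
ring [[0.797, -0.121, 0.034], [0.796, -0.124, 0.029], [0.794, -0.127, 0.026]]
gw [[0.604, 0.178, 0.009], [0.601, 0.176, 0.011], [0.59, 0.169, 0.055]]
53 [0.52858862 0.21894948 0.01762293] [0.54388338 0.26934443 0.09573242]
50 [0.5366442  0.23234582 0.08838092] [0.52994101 0.21894948 0.08338924] [0.54388338 0.24564724 0.09573242]
bars [348 260   9   5  17] [351.88235294 261.82352941] [ 0.55093463 -0.06557493  0.10499688]
bars [311 273  10   5  18] [315.33333333 274.55555556] [0.53246119 0.02094537 0.10360156]
bars [274 286   9   4  15] [277.8 287.4] [0.51287544 0.10933956 0.10412752]
bolt [343 245   7   9  40] [ 0.58876736 -0.05823582  0.07608293]
bolt [307 257   7   8  40] [0.57045674 0.02984943 0.07586735]
bolt [270 270   8   8  44] [0.55100575 0.11779178 0.0761591 ]
```

View pics/topc.png

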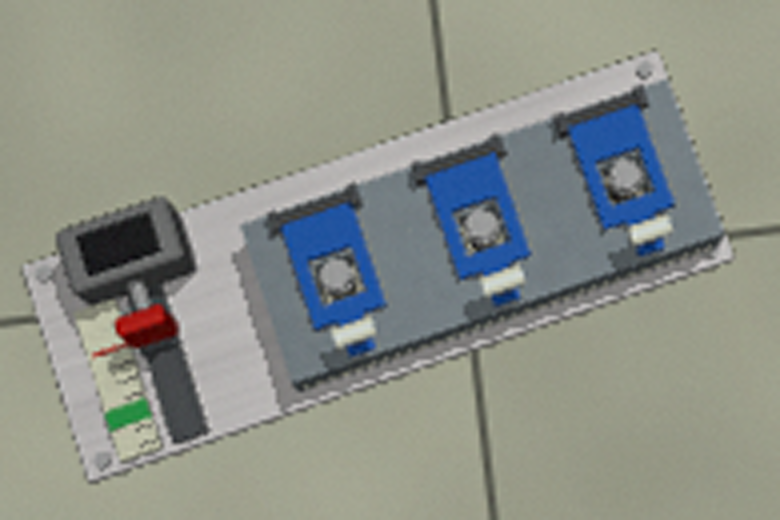

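The crop agrees with the depth fit: rail yaw is about +0.21 rad with origin (0.570, 0.030). The paddle is at (0.537, 0.232), and the pointer is at home.

Request:
servo_tool(gripper=[60,60,60,60,60,60,60,60,60,60], translation=[[46,40,0],[46,40,0],[46,40,0],[46,40,0],[46,40,0],[14,48,0],[14,48,0],[14,48,0],[14,48,0],[14,48,0]], delta_rot=[[0,0,-0.01],[0,0,-0.01],[0,0,-0.01],[0,0,-0.01],[0,0,-0.01],[0,0,-0.01],[0,0,-0.01],[0,0,-0.01],[0,0,-0.01],[0,0,-0.016]])

```text
clock: 1.1
tcp_pos: [0.4227, -0.0927, 0.2266]
tool_rot: [-3.124, -0.331, 0.0]
wrist_force: [1.5, -0.1, 0.0]
width: 0.0597
grip_force: 0.0
```

Request:
servo_tool(gripper=[60,60,60,60,60,60,60,60,60], translation=[[13,45,0],[13,45,0],[13,45,0],[13,45,0],[13,45,0],[12,45,0],[0,0,0],[0,0,0],[0,0,0]], delta_rot=[[0,0,0],[0,0,0],[0,0,0],[0,0,0],[0,0,0],[0,0,0],[0,0,0],[0,0,0],[0,0,0]])

```text
clock: 2.0
tcp_pos: [0.4994, 0.1745, 0.2264]
tool_rot: [3.124, 0.331, -0.002]
wrist_force: [0.6, -0.1, 1.1]
width: 0.06
grip_force: 0.0
```

Request:
servo_tool(gripper=[60,60,60,60,60,60], translation=[[19,29,0],[19,29,-20],[0,0,-40],[0,0,-20],[0,0,0],[0,0,0]], delta_rot=[[0,0,0],[0,0,0],[0,0,0],[0,0,0],[0,0,0],[0,0,0]])

```text
clock: 2.6
tcp_pos: [0.5382, 0.2322, 0.1476]
tool_rot: [3.124, 0.329, 0.001]
wrist_force: [0.0, -0.6, 0.6]
width: 0.06
grip_force: 0.0
```

Run:
```python
from h import *
s=env.get_state();print(s['tcp_pos'],s['tool_rot'])
c=cap('wrist','w1.png');np.savez('w1.npz',**c)
print(c['T_tool_cam'],c['camera_matrix'])
```

```text
[0.53823233 0.23218623 0.14755295] [3.12416293e+00 3.29277998e-01 8.04867841e-04]
[[ 3.48625248e-04 -9.57468094e-01 -2.88538953e-01  7.96377709e-02]
 [ 9.99999845e-01  2.08288754e-04  5.17071804e-04  8.33978561e-04]
 [-4.34980336e-04 -2.88539089e-01  9.57468018e-01 -1.57994329e-01]
 [ 0.00000000e+00  0.00000000e+00  0.00000000e+00  1.00000000e+00]] [[371.64829954   0.         318.23117508]
 [  0.         371.64829954 234.68595672]
 [  0.           0.           1.        ]]
```

View pics/w1.png

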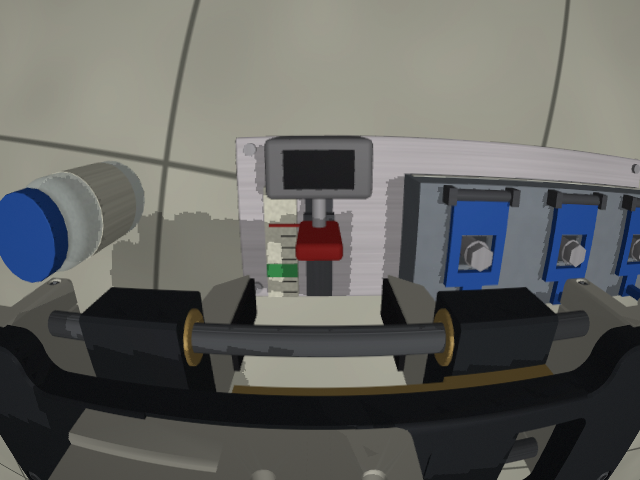

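The wrist view shows the paddle centred between the fingers at (320,240). The pointer is at home at (285,225), and the green band is at (282,270).

Request:
servo_tool(gripper=[60,60,60,60,20,20,20,20,20], translation=[[-1,0,-35],[0,0,-35],[0,0,-27],[0,0,0],[0,0,0],[0,0,0],[0,0,0],[0,0,0],[0,0,0]], delta_rot=[[0,0,0],[0,0,0],[0,0,0],[0,0,0],[0,0,0],[0,0,0],[0,0,0],[0,0,0],[0,0,0]])

```text
clock: 3.55
tcp_pos: [0.5379, 0.2319, 0.0512]
tool_rot: [3.122, 0.333, 0.004]
wrist_force: [1.6, -8.4, 6.0]
width: 0.0295
grip_force: 30.0
```

Request:
servo_tool(gripper=[20,20,20,20,20,20,20], translation=[[-8,-1.7,0],[-8,-1.7,0],[-8,-1.7,0],[-8,-1.7,0],[-7.5,-1.7,0],[0,0,0],[0,0,0]], delta_rot=[[0,0,0],[0,0,0],[0,0,0],[0,0,0],[0,0,0],[0,0,0],[0,0,0]])

```text
clock: 4.25
tcp_pos: [0.5003, 0.2237, 0.0512]
tool_rot: [3.122, 0.332, 0.01]
wrist_force: [9.0, -6.9, 0.1]
width: 0.0298
grip_force: 30.0
```

Run:
```python
from h import *
s=env.get_state();print(s['tcp_pos'],s['wrist_force'])
c=cap('wrist');i=c['pixels'][120:320,220:420,::-1]
cv2.imwrite('pics/w2.png',cv2.resize(i,None,fx=3,fy=3,interpolation=cv2.INTER_CUBIC))
```

```text
[0.50026888 0.22374291 0.05121877] [ 8.99586998 -6.92239509  0.13496407]
```

View pics/w2.png

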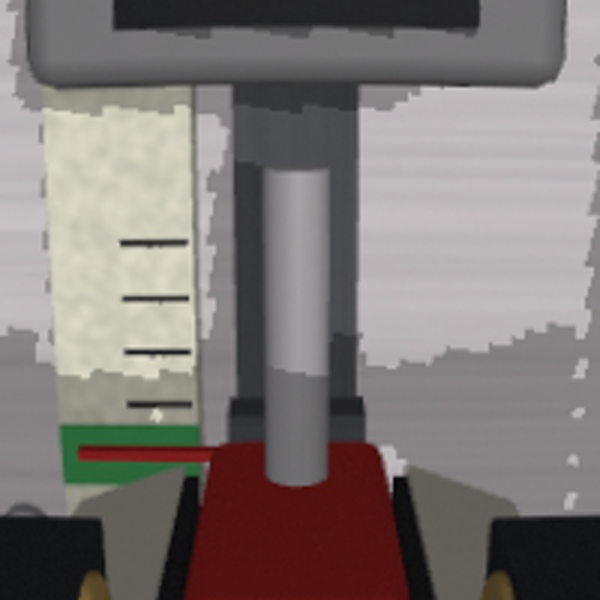

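The pointer is at the middle of the green band in the crop (row 455, band rows 425 to 483). I'll hold it there, then bring it home.

Request:
servo_tool(gripper=[20,20,20,20,20,20,20,20,20,20], translation=[[0,0,0],[0,0,0],[0,0,0],[0,0,0],[0,0,0],[0,0,0],[0,0,0],[0,0,0],[8,1.7,0],[8,1.7,0]], delta_rot=[[0,0,0],[0,0,0],[0,0,0],[0,0,0],[0,0,0],[0,0,0],[0,0,0],[0,0,0],[0,0,0],[0,0,0]])

```text
clock: 5.3
tcp_pos: [0.5161, 0.2272, 0.0512]
tool_rot: [3.122, 0.332, 0.009]
wrist_force: [5.5, -5.7, 2.2]
width: 0.0299
grip_force: 30.0
```

Request:
servo_tool(gripper=[20,20,20,20,20,60,60,60,60], translation=[[8,1.7,0],[8,1.7,0],[7,1.5,0],[0,0,0],[0,0,0],[0,0,0],[0,0,0],[0,0,0],[0,0,0]], delta_rot=[[0,0,0],[0,0,0],[0,0,0],[0,0,0],[0,0,0],[0,0,0],[0,0,0],[0,0,0],[0,0,0]])

```text
clock: 6.2
tcp_pos: [0.536, 0.2333, 0.0497]
tool_rot: [3.124, 0.332, -0.0]
wrist_force: [-0.7, -0.1, 0.6]
width: 0.0568
grip_force: 0.0
```

Request:
servo_tool(gripper=[60,60,60,60], translation=[[0,0,35],[0,0,35],[0,0,30],[0,0,0]], delta_rot=[[0,0,0],[0,0,0],[0,0,0],[0,0,0]])

```text
clock: 6.6
tcp_pos: [0.5385, 0.2341, 0.1543]
tool_rot: [-3.122, -0.333, -0.013]
wrist_force: [1.1, 0.4, -0.0]
width: 0.0603
grip_force: 0.0
```

Run:
```python
from h import *
s=env.get_state();print(s['clock'],s['tcp_pos'],s['wrist_force'])
c=cap('wrist','w3.png')
```

```text
6.6 [0.53849594 0.23406857 0.15431525] [ 1.10013223  0.38939827 -0.01608349]
```

View pics/w3.png

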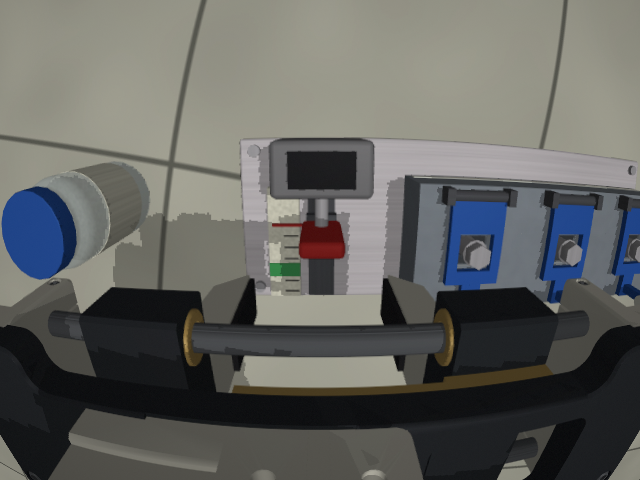

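The gauge is home: the pointer is back at the top of the strip at (285,225). Bolt c is next.

Request:
servo_tool(gripper=[0,0,0,0,0,0,0], translation=[[4,-39,0],[4,-39,0],[4.5,-38,0],[0,0,-35],[0,0,-30],[0,0,0],[0,0,0]], delta_rot=[[0,0,0],[0,0,0],[0,0,0],[0,0,0],[0,0,0],[0,0,0],[0,0,0]])

```text
clock: 7.35
tcp_pos: [0.5481, 0.1172, 0.0841]
tool_rot: [-3.124, -0.332, 0.004]
wrist_force: [-0.6, 0.3, -0.2]
width: 0.009
grip_force: 0.0
```

Request:
servo_tool(gripper=[0,0,0,0,0,0], translation=[[2.5,0.5,-2],[0,0,-2],[0,0,-2],[0,0,-1.5],[0,0,-1.5],[0,0,0]], delta_rot=[[0,0,0],[0,0,0],[0,0,0],[0,0,0],[0,0,0],[0,0,0]])

```text
clock: 7.95
tcp_pos: [0.5513, 0.1177, 0.076]
tool_rot: [-3.124, -0.332, -0.001]
wrist_force: [0.0, -0.1, 0.9]
width: 0.0003
grip_force: 0.9
```

Request:
servo_tool(gripper=[0,0,0,0], translation=[[0,0,-1],[0,0,-1],[0,0,-1],[0,0,0]], delta_rot=[[0,0,0],[0,0,0],[0,0,0],[0,0,0]])

```text
clock: 8.35
tcp_pos: [0.5515, 0.1178, 0.0757]
tool_rot: [3.124, 0.332, 0.003]
wrist_force: [-7.2, -1.2, 22.3]
width: 0.0005
grip_force: 11.3
```

Bolt c is tight: it took 22 N without giving. Bolt b is next.

Request:
servo_tool(gripper=[0,0,0,0,0,0,0], translation=[[0,0,25],[6,-29,0],[6,-29,0],[7,-30,0],[0,0,-16],[0,0,0],[0,0,0]], delta_rot=[[0,0,0],[0,0,0],[0,0,0],[0,0,0],[0,0,0],[0,0,0],[0,0,0]])

```text
clock: 9.05
tcp_pos: [0.5698, 0.0298, 0.0815]
tool_rot: [-3.124, -0.332, 0.002]
wrist_force: [-0.4, -0.4, 0.0]
width: 0.0002
grip_force: 0.0
```

Request:
servo_tool(gripper=[0,0,0,0,0,0], translation=[[0.5,0,-2],[0,0,-2],[0,0,-1.5],[0,0,-1],[0,0,-1],[0,0,0]], delta_rot=[[0,0,0],[0,0,0],[0,0,0],[0,0,0],[0,0,0],[0,0,0]])

```text
clock: 9.65
tcp_pos: [0.5708, 0.0298, 0.0743]
tool_rot: [3.124, 0.332, 0.0]
wrist_force: [-0.1, 0.5, 1.2]
width: 0.0004
grip_force: 0.4
```

Request:
servo_tool(gripper=[0,0,0,0], translation=[[0,0,-1],[0,0,-1],[0,0,-1],[0,0,0]], delta_rot=[[0,0,0],[0,0,0],[0,0,0],[0,0,0]])

```text
clock: 10.05
tcp_pos: [0.5707, 0.0295, 0.0711]
tool_rot: [3.124, 0.332, -0.0]
wrist_force: [0.3, 0.2, 0.6]
width: 0.0004
grip_force: 0.3
```

Request:
servo_tool(gripper=[0,0,0,0,0], translation=[[0,0,-1],[0,0,-1],[0,0,-1],[0,0,-0.7],[0,0,0]], delta_rot=[[0,0,0],[0,0,0],[0,0,0],[0,0,0],[0,0,0]])

```text
clock: 10.55
tcp_pos: [0.5709, 0.0295, 0.07]
tool_rot: [3.123, 0.332, 0.002]
wrist_force: [-6.2, 0.1, 19.9]
width: 0.0004
grip_force: 10.2
```

Bolt b gave at low force and stopped 6 mm down at 20 N, so it is the loose one. I'll go to its bar.

Request:
servo_tool(gripper=[0,0,45,45,45,45,45], translation=[[0,0,30],[0,0,34],[-19,-4,0],[-19,-4,0],[0,0,0],[0,0,0],[0,0,0]], delta_rot=[[0,0,0],[0,0,0],[0,0,0],[0,0,0],[0,0,0],[0,0,0],[0,0,0]])

```text
clock: 11.25
tcp_pos: [0.5335, 0.0216, 0.1315]
tool_rot: [3.124, 0.332, 0.001]
wrist_force: [0.8, -0.1, -0.8]
width: 0.0357
grip_force: 0.0
```

Run:
```python
from h import *
s=env.get_state();print(s['clock'],s['tcp_pos'],s['width'])
c=cap('wrist','w4.png')
```

```text
11.25 [0.53351581 0.02156197 0.13145589] 0.03565727642291814
```

View pics/w4.png

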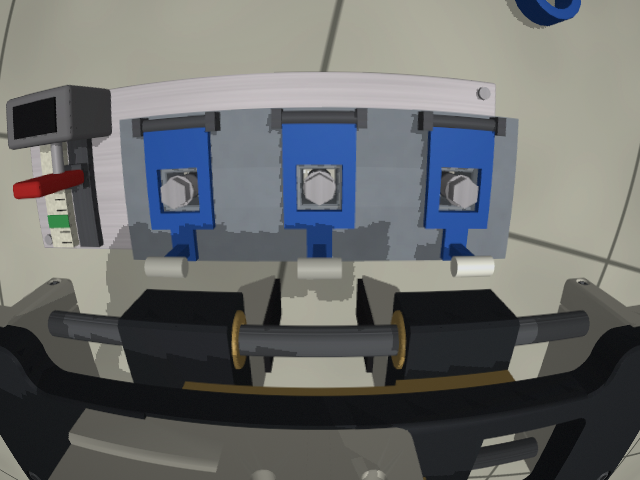

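The bar of cap b is at (320,267), centred between the fingers at about (280..360). The middle bolt sits visibly lower than its neighbours. Next I'll descend and pinch.

Request:
servo_tool(gripper=[45,45,45,15,15,15,15,15], translation=[[-1,0,-26],[0,0,-26],[0,0,0],[0,0,0],[0,0,0],[0,0,0],[0,0,0],[0,0,0]], delta_rot=[[0,0,0],[0,0,0],[0,0,0],[0,0,0],[0,0,0],[0,0,0],[0,0,0],[0,0,0]])

```text
clock: 12.1
tcp_pos: [0.5326, 0.021, 0.0805]
tool_rot: [3.123, 0.332, 0.004]
wrist_force: [1.6, -4.4, 1.4]
width: 0.0236
grip_force: 30.0
```

Request:
servo_tool(gripper=[15,15,15,15,15,15,15,15,15,15], translation=[[3.7,0.8,8],[4.5,1,7.6],[5.2,1.1,7.1],[5.9,1.3,6.5],[6.5,1.4,6],[7,1.5,5.2],[7.4,1.6,4.4],[7.9,1.7,3.7],[8.2,1.8,2.9],[0,0,0]], delta_rot=[[0,0,0],[0,0,0],[0,0,0],[0,0,0],[0,0,0],[0,0,0],[0,0,0],[0,0,0],[0,0,0],[0,0,0]])

```text
clock: 13.1
tcp_pos: [0.5882, 0.0331, 0.1317]
tool_rot: [3.123, 0.332, -0.001]
wrist_force: [-2.6, -5.4, 5.3]
width: 0.0237
grip_force: 30.0
```

Request:
servo_tool(gripper=[15,15,15], translation=[[4,1,1],[0,0,0],[0,0,0]], delta_rot=[[0,0,0],[0,0,0],[0,0,0]])

```text
clock: 13.4
tcp_pos: [0.5915, 0.0338, 0.1326]
tool_rot: [3.122, 0.332, -0.001]
wrist_force: [-3.0, -5.9, 5.0]
width: 0.0237
grip_force: 30.0
```

Run:
```python
from h import *
s=env.get_state();print(s['clock'],s['tcp_pos'],s['wrist_force'],s['width'])
c=cap('scene');w=cap('wrist')['pixels']
i=cv2.resize(c['pixels'][190:290,240:420],(720,400),interpolation=cv2.INTER_CUBIC)
j=cv2.resize(w[60:360,:],(375,176))
o=np.zeros((590,720,3),np.uint8);o[:400]=i;o[405:581,:375]=j
cv2.imwrite('pics/s5.png',o[:,:,::-1])
```

```text
13.4 [0.5914608  0.03379833 0.13260723] [-3.036689   -5.89309996  5.03280841] 0.023701257385021948
```

View pics/s5.png

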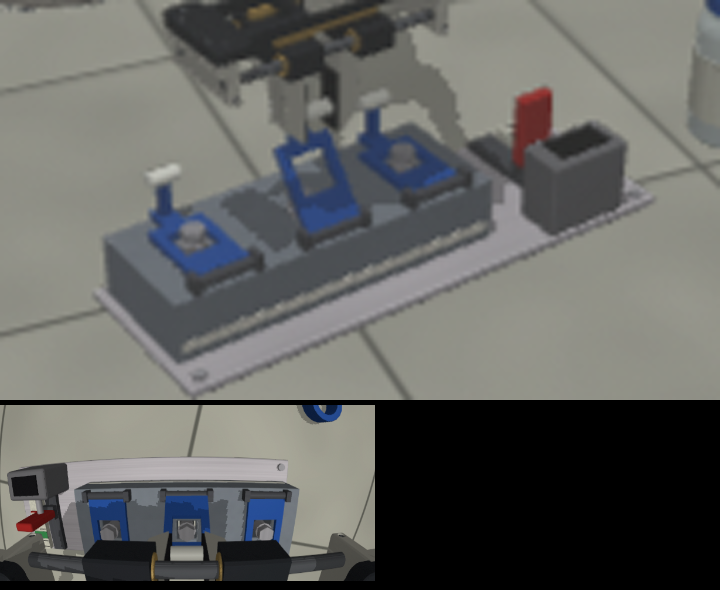

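The picture shows the middle cap held open at about (315,180), with the bar between the fingers. The other two caps are shut and the gauge is home. By geometry, the bar's 60 mm shift and 52 mm rise put the cap at about 0.95 rad.

```bash
python3 -c "
from h import *
print(workorder.hand_in())"
```

```text
the job is handed in; nothing more can be done
None
```

The job is handed in: I pulled the gauge into the green band, held it for over a second and let it home, found the middle bolt (b) loose and pushed it in the full 6 mm, and finished holding its cap about 0.95 rad (54°) open; the hand-in call gave no verdict.

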